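Open the cookbook rack

ROBOT

A 6-joint arm with a two-finger parallel gripper is mounted at the origin on the work surface. World frame = base frame: x ahead of the robot, y to its left, z up, the work surface at z = 0. Lengths are in m, angles in rad, forces in N, time in s.
With the tool pointing down it reaches from about 0.375 to 0.925 m from the base axis. Payload 5.7 kg.
Tool frame: the origin (TCP) lies at the very end of the fingers, on their centre line; the grasp point (between the pads) lies 19 mm behind it (arm.hold_point_z is the distance from the TCP to the grasp point, in m); z points along the fingers, y is the line along which they close (so a half turn about z gives the same grasp; the last joint's range is limited). The gripper opens to 85 mm and grips with 20 to 120 N. Pads are 22 mm wide; open, the fingers measure 114 mm over their backs; the gripper's body (76 mm by 85 mm) begins 54 mm behind the grasp point. The pads swing forward as they close: fully open they stand 13 mm farther back than shut.
Start: joints at [-1.459, 0.359, 1.51, -0, 1.272, -0.115], TCP at [0.135, -0.585, 0.231] pointing down, gripper open.
Joint ranges: [-2.97, 2.97], [-1.01, 2.36], [0.21, 2.38], [-0.96, 4.11], [0.2, 2.71], [-2.98, 2.98]. Speed limits (rad/s): [2.39, 2.39, 3.14, 3.14, 3.14, 3.14].

INTERFACE

Orientations are given as a unit quaternion [x, y, z, w].
In Python, from cell import arm, imaging, job gives the robot as it stands.
- The arm moves only by the tool step_arm, never from a script. Its arguments are lists of equal length, an entry for each row: "translation": the shift along the tool's x, y, z in mm, a list of three; "twist": the turn, a rotation vector about the tool's x, y, z in degrees, a list of three. A call has exactly 8 rows; each row is the pose to reach, as a shift and turn from the pose commanded when the call began, along the tool's axes at that moment; what a row does not reach only later rows make up. A row lasts 1/12 s, in which the tool goes at most 41.7 mm and 7.16 degrees, less where a joint would pass 70% of its speed; a pose out of reach is approached as far as the arm can. A call with a gripper value outside its range is refused whole. "hand" is the finger opening in mm, from 0 to 85.4, set as the call begins (left out, the last holds). The fingers move at their own pace and stop on an object; "force" is the grip in N (left out, the last holds). Time passes only in rows, so rows that repeat a pose let the fingers close, or fill a call up. It gives the time, the measured TCP pose, the force, the opening and the grip force at its end, in the units of the state.
- arm.get_state(): the state, without advancing time (a new reading comes with each control period).
- imaging.get_image(name): name is "side" or "top"; returns a dict with "img" (400x640x3 uint8, red, green, blue), "vfov" (degrees; the focal length in pixels is half the picture's height over the tangent of half this angle, whatever the lens; pixels are square), "cx", "cy" (the principal point, pixels), "R" (3x3) and "t" (3): a world point X has camera coordinates R X + t. Camera axes: x right, y down, z forward; pixel columns grow to the right and rows downward; lengths in m; the calibration is good to about 2 mm. A picture is of the moment at which its call begins. There is no depth.
- job.close_job(): hands the job in; it is judged then, once.
The state is a dict: "time_s": time; "qpos": joint angles; "qvel": joint speeds; "tau": joint torques, N m; "tcp_pos": TCP position; "tool_rot": TCP orientation; "contact_force": force on the tool from outside, world axes, zero at the start; "ft_torque": the same for the moment, N m; "width": finger opening in m; "finger_force": force on a finger pad.
Only numpy, scipy, OpenCV 4.12 (cv2) and the standard library are available. Lean on these libraries where they do the work, as an engineer would, in place of code of your own. Each camera call takes 0.05 s, during which the arm holds its last target. There are 200 camera calls.

TASK

Make room in the cookbook rack for the two books lying beside it: press down the orange release pad on the rack's sliding end and, with the pad held down, push the sliding end back along its rail, away from the standing books, right up to the wooden end stop. Then let the pad spring up again, so that the ratchet is engaged. It is all pressing and pushing: leave every book, cup and jar where it is, pick nothing up, and keep the standing books upright.

Things in the scene. Friction and masses are not known exactly. Their poses are not given: they have to be found in the camera images.
- rack: Wooden cookbook rack, fixed to the counter, 150 mm wide (its x), 387 mm long (its y). Origin on the counter, mid-width. Books stand on the deck (38 mm up) between the upright fixed end (180 mm high, inner face at y = -190 mm) and the dark steel sliding end, which runs along y on a ladder rail in the deck's slot. Low wooden end stop, 56 mm high, at y = 166 to 182 mm.
- sliding_end (a joint): Place of the sliding end along the rack's +y, m: 0 = against the nearest standing book, 0.125 = fully back at the end stop (hard limit). Starts at 0.008 to 0.041 in a notch (one every 14 mm, up to 4 mm of play). The ratchet lets it go towards the books but blocks it away from them (growing) unless the release pad is down. Friction 2 N plus 20 N per m/s; it stays where left.
- release_pad (a joint): Travel of the orange pad, m: 0 = up (ratchet engaged), 0.008 = fully down. It goes straight down; it frees the ratchet from about 0.0045 on and must be kept below that while the end is pushed back. Spring about 3 N at the top, 7 N fully down; it springs up when let go.
- pad_top (a point): Centre of the top of the orange release pad: ribbed, 60 mm wide (rack's x), 45 mm long (y), 65 mm above the counter when up, 57 mm when fully down. Moves with the sliding end. It lies 74.5 mm behind the face plate's front, free from above; the steel cheeks beside it are 54 mm high, the two ribs ahead of it reach to 42 mm behind the front.
- thumb_stop (a point): Middle of the front (books' side) of the upright steel thumb stop at the rear of the sliding end, right behind the pad: 66 mm wide, 8 mm thick, top 86 mm above the counter; the point is 76 mm above the counter, 24.5 mm further along the rack's +y than pad_top. A fingertip standing on the pad pushes on this face to drive the end back.
- face (a point): Middle of the front (books' side) of the sliding end's dark steel face plate, 81 mm above the counter; the plate is 130 mm wide, 5 mm thick, its top 122 mm above the counter. Behind it (rack's +y) lies the foot, 84 mm wide and 107 mm long, that carries the pad.
- blue_book: Blue cookbook standing in the rack by the fixed end, 140 x 42 x 195 mm (x, y, z); origin at the centre of its underside.
- white_book: White cookbook standing in the middle of the row, 135 x 36 x 180 mm; origin at the centre of its underside.
- red_book: Red cookbook standing nearest the sliding end, 145 x 40 x 190 mm; origin at the centre of its underside. The books stand loose on the deck.
- green_book: Green cookbook lying flat on the counter beside the rack, 150 x 200 x 45 mm; origin at the centre of its underside. One of the two books that wait for room.
- yellow_book: Yellow cookbook lying flat on the green one, 140 x 185 x 38 mm; origin at the centre of its underside. The other waiting book.
- mug: White mug, 82 mm across, 92 mm high, standing near the rack's end stop; origin at the centre of its underside.
- orange_cup: Small orange cup, 66 mm across, 62 mm high; origin at the centre of its underside.
- coffee_jar: Amber glass jar with a wooden lid, 90 mm across, 150 mm high; origin at the centre of its underside.
There are look-alikes about, which are no part of the job. Leave any pink or purple look-alike of the blue_book alone.

How it is judged:
On the way, in this order (a step that is already met when the one before it is completed fails the run):
1. the release pad is pressed down far enough to free the ratchet, before the sliding end has been moved back (value of joint release_pad above 0.0048 m and value of joint sliding_end below 0.065 m), for 0.1 s.
2. the sliding end is pushed back to the end stop (value of joint sliding_end above 0.12 m), for 0.1 s.
At the end, for the whole second after the job is handed in: The sliding end rests within 5 mm of fully back and the release pad is up again (within 1.5 mm); the standing books are upright (tilt under 0.12 rad) and moved under 20 mm; the waiting books, mug, cup and jar moved under 30 mm (value of joint sliding_end above 0.12 m and value of joint release_pad below 0.0015 m and velocity of joint sliding_end between -0.005 and 0.005 m/s and angle between each of blue_book, white_book, red_book's own z axis and vertical below 0.12 rad and distance of each of blue_book, white_book, red_book from where it was at the start of the episode below 0.02 m and distance of each of green_book, yellow_book, mug, orange_cup, coffee_jar from where it was at the start of the episode below 0.03 m); the robot touches nothing.
It fails at once if a book, cup or jar is lifted (height (world z) of any of blue_book, white_book, red_book above 0.058 m or height (world z) of any of green_book, mug, orange_cup, coffee_jar above 0.02 m or height (world z) of yellow_book above 0.065 m).
It fails at once if a standing book is tipped over or shoved along the rack by more than 30 mm (angle between any of blue_book, white_book, red_book's own z axis and vertical above 0.3 rad or distance of any of blue_book, white_book, red_book from where it was at the start of the episode above 0.03 m).
It fails at once if a waiting book, the mug, cup or jar is knocked over or moved by more than 40 mm (distance of any of green_book, yellow_book, mug, orange_cup, coffee_jar from where it was at the start of the episode above 0.04 m or angle between any of mug, orange_cup, coffee_jar's own z axis and vertical above 0.5 rad).
It also fails if it takes over 38 s, if anything falls off the work surface, if the arm or the gripper's body presses on something with over 40 N, if the wrist force passes 120 N, or if a joint passes its speed limit or range.

## Working session

There is one attempt and no reset: what is moved stays moved. The work goes in short steps, Python scripts to look and compute and a tool call to move; the robot and the scene stay as the last step left them, time stands still between calls to the robot, and variables do not carry over. Pictures are saved under pics/ and viewed, at most 10 in all, crops included, and the job is handed in when it is done.

Besides the shell and the picture viewer there is one more tool, called after ">>>" as name(argument=value, ...), one argument or row to a line, values as JSON. step_arm: Moves the arm, as the interface text tells. Its arguments: {"type":"object","properties":{"translation":{"type":"array"},"twist":{"type":"array"},"hand":{"type":"number"},"force":{"type":"number"}},"required":["translation","twist"]}

```bash
mkdir -p pics; ls
python3 - <<'E'
from cell import arm, imaging
import cv2
for n in("side","top"):
    d=imaging.get_image(n); cv2.imwrite(f"pics/{n}0.png",d["img"][:,:,::-1])
    print(n,d["vfov"],d["cx"],d["cy"],d["R"],d["t"])
print(arm.get_state())
E
```

```text
pics
side 52.79496377759633 318.22283205735823 196.13452103317357 [[-0.86183126 -0.50713626  0.00772653]
 [-0.48173199  0.81370286 -0.32530284]
 [ 0.15868576 -0.28407827 -0.94557832]] [0.52586067 0.32859112 1.42563053]
top 55.49900449644813 326.06673254967154 203.14236706779033 [[-0.00979203 -0.99988277 -0.01177137]
 [-0.98929182  0.01140131 -0.14550501]
 [ 0.14562216  0.01022053 -0.98928748]] [0.02514896 0.62775413 1.2673864 ]
{'time_s': 0.1, 'qpos': array([-1.45908284e+00,  3.59455958e-01,  1.51131840e+00, -1.00582521e-05,
        1.27247347e+00, -1.15116875e-01]), 'qvel': array([ 6.18254076e-04,  4.87982265e-05, -2.98770918e-03, -1.36683411e-03,
       -9.98382004e-04, -6.73290981e-04]), 'tau': array([ 1.75003966e-03, -5.28651130e+01, -2.79351443e+01, -3.38018717e-04,
        5.10083904e-03,  1.44753704e-05]), 'tcp_pos': array([ 0.13484607, -0.58403618,  0.23052615]), 'tool_rot': array([ 9.93574881e-01,  1.13173629e-01, -3.39746276e-06, -8.27594435e-04]), 'contact_force': array([ 0.20423857, -0.1892416 , -0.76062295]), 'ft_torque': array([ 0.01232224, -0.02635425, -0.02255233]), 'finger_force': 0.0, 'width': 0.08536672485172779}
```

View pics/side0.png

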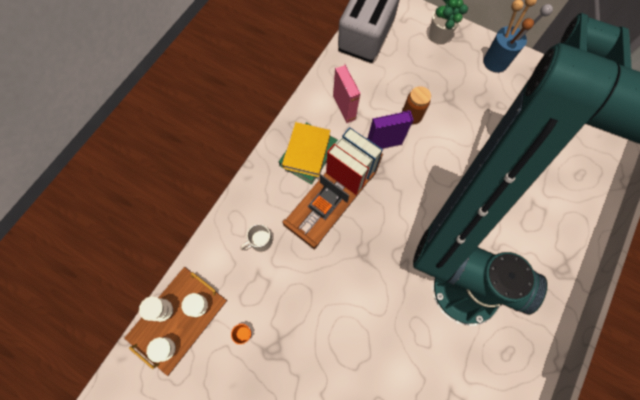

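View pics/top0.png

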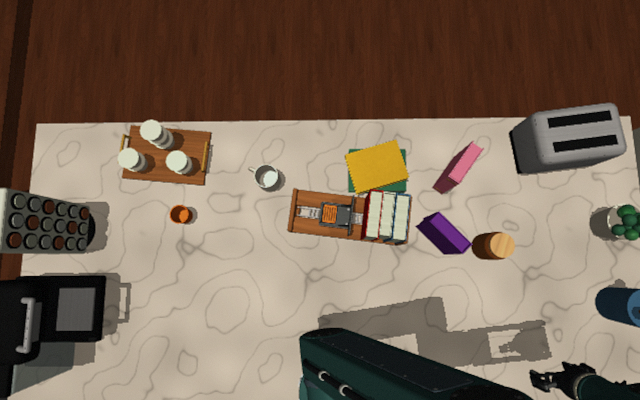

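The side view shows the orange pad near (321,204), the rack's end stop near (300,228) and the mug at (259,238). The top view shows the pad near (329,214), the end stop near (294,211) and the red book near (373,216). Orange candidates in the top view are the pad (329,214) in the rack, the cup (180,214) and the yellow book (376,166). Only the first sits in the rack behind the dark plate.

```bash
cat > h.py <<'E'
import numpy as np, cv2
from cell import arm, imaging
def ray(d,u,v):
    f=d["img"].shape[0]/2/np.tan(np.radians(d["vfov"]/2)); R=np.array(d["R"]);t=np.array(d["t"])
    c=-R.T@t; return c,R.T@np.array([(u-d["cx"])/f,(v-d["cy"])/f,1])
def onz(d,u,v,z):
    c,r=ray(d,u,v); return c+r*(z-c[2])/r[2]
def tri(rs):
    A=[];b=[]
    for c,r in rs:
        r=r/np.linalg.norm(r);P=np.eye(3)-np.outer(r,r);A.append(P);b.append(P@c)
    return np.linalg.lstsq(np.vstack(A),np.hstack(b),rcond=None)[0]
def pad(d,win):
    x0,y0,x1,y1=win; h=cv2.cvtColor(d["img"],cv2.COLOR_RGB2HSV)[y0:y1,x0:x1]
    m=cv2.inRange(h,(5,190,170),(16,255,255))
    n,l,s,c=cv2.connectedComponentsWithStats(m); i=1+np.argmax(s[1:,4])
    return c[i]+[x0,y0],s[i]
E
python3 - <<'E'
from h import *
rs=[]
for n,w in(("top",(310,195,350,235)),("side",(300,185,345,222))):
    d=imaging.get_image(n); c,s=pad(d,w); print(n,c,s,onz(d,*c,.065)); rs.append(ray(d,*c))
    if n=="top":
        h=cv2.cvtColor(d["img"],cv2.COLOR_RGB2HSV)
        a=cv2.resize(d["img"][180:255,280:420],None,fx=5.5,fy=5.5,interpolation=cv2.INTER_CUBIC)
        for u,v in((290,210),):print(h[v,u],h[235,340],h[211,294])
    else: b=cv2.resize(d["img"][120:250,270:400],None,fx=4.5,fy=4.5,interpolation=cv2.INTER_CUBIC)
print(tri(rs))
cv2.imwrite("pics/tc.png",a[:,:,::-1]);cv2.imwrite("pics/sc.png",b[:,:,::-1])
E
```

```text
top [329.47183099 213.64084507] [ 13  10  14  18 142] [0.58908835 0.00707078 0.065     ]
[ 14 138 135] [ 13 181 127] [ 13 176  74]
side [321.78980892 204.12738854] [ 13  11  18  17 157] [0.59126654 0.00769737 0.065     ]
[0.59037931 0.00718613 0.06347705]
```

View pics/tc.png

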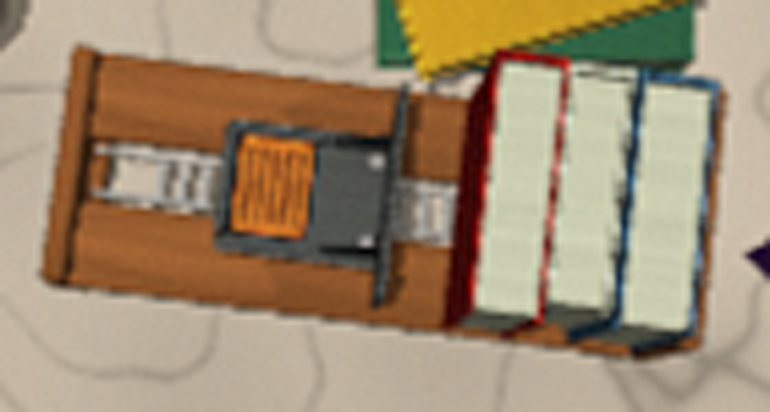

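View pics/sc.png

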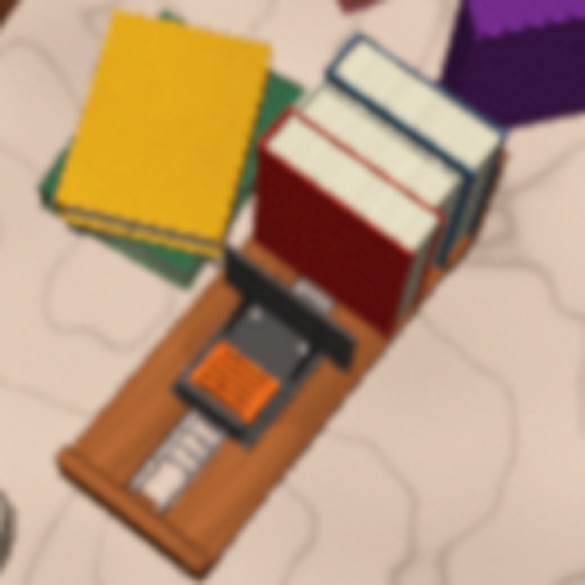

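The crops show the pad at about (272,188) in the top crop, between the dark plate and the end stop, and at about (232,380) in the side crop. The triangulated height of 0.0635 agrees with 0.065. Next I measure the rack's yaw and check the thumb stop and end stop.

Run:
```python
from h import *
d=imaging.get_image("top"); p=lambda x,y,z:onz(d,280+(x+.5)/5.5-.5,180+(y+.5)/5.5-.5,z)
def L(n,a,b,z):
    A,B=p(*a,z),p(*b,z);v=B-A;print(n,A[:2],B[:2],np.linalg.norm(v),np.degrees(np.arctan2(v[1],v[0])))
L("endstop outer",(45,280),(78,47),.056)
L("endstop inner",(66,283),(98,55),.056)
L("near deck",(440,325),(72,285),.038)
L("plate",(377,303),(406,88),.122)
L("pad far edge",(232,228),(240,137),.065)
L("pad front edge",(303,240),(314,140),.065)
L("red top",(550,325),(567,62),.228)
s=arm.get_state();from scipy.spatial.transform import Rotation as Ro
R=Ro.from_quat(s["tool_rot"]).as_matrix();print(R,s["tcp_pos"])
print(R.T@(np.array([.590,.007,.30])-s["tcp_pos"])*1000)
```

```text
endstop outer [0.53409871 0.14935556] [0.68016818 0.12933154] 0.14743558079202237 -7.805773748615658
endstop inner [0.5321075  0.13636549] [0.6749153  0.11676053] 0.14414723147640313 -7.816824172725364
near deck [ 0.50479239 -0.09510205] [0.53214713 0.13443496] 0.2311612428996209 83.20391000282589
plate [ 0.5136086  -0.05220586] [ 0.64066271 -0.07170366] 0.12854147213890227 -8.72458216219233
pad far edge [0.56417335 0.03338484] [0.62064074 0.02797328] 0.056726105318613135 -5.474225824976709
pad front edge [ 0.55629813 -0.01016318] [ 0.6182412  -0.01777557] 0.06240907099692697 -7.006143859485005
red top [ 0.49429089 -0.13901462] [ 0.6362467  -0.15250903] 0.14259575811069594 -5.430257309702405
[[ 9.74400891e-01  2.24817463e-01 -1.09910484e-04]
 [ 2.24817460e-01 -9.74400400e-01  9.84432584e-04]
 [ 1.14220816e-04 -9.83941783e-04 -9.99999509e-01]] [ 0.13487417 -0.584285    0.23086323]
[ 576.41410005 -473.8961343   -68.60467812]
```

>>> step_arm(
  translation=[
    [24,-20,-22],
    [48,-40,-45],
    [72,-60,-68],
    [98,-81,-90],
    [128,-106,-90],
    [158,-131,-90],
    [188,-156,-90],
    [218,-181,-90],
  ],
  twist=[
    [0,0,0],
    [0,0,0],
    [0,0,0],
    [0,0,0],
    [0,0,0],
    [0,0,0],
    [0,0,0],
    [0,0,0],
  ],
  hand=0,
)

```text
time_s: 0.92
tcp_pos: [0.3073, -0.3576, 0.3215]
tool_rot: [0.994, 0.113, 0.0, 0.0]
contact_force: [0.3, 0.1, 0.1]
width: 0.0002
finger_force: 0.0
```

>>> step_arm(
  translation=[
    [30,-25,0],
    [60,-50,0],
    [90,-75,0],
    [120,-100,0],
    [150,-125,0],
    [180,-149,0],
    [210,-174,0],
    [240,-199,0],
  ],
  twist=[
    [0,0,0],
    [0,0,0],
    [0,0,0],
    [0,0,0],
    [0,0,0],
    [0,0,0],
    [0,0,0],
    [0,0,0],
  ],
)

```text
time_s: 1.58
tcp_pos: [0.4965, -0.1095, 0.3214]
tool_rot: [0.994, 0.113, 0.0, 0.0]
contact_force: [0.4, -0.5, -1.6]
width: 0.0003
finger_force: 0.0
```

>>> step_arm(
  translation=[
    [30,-25,0],
    [60,-50,0],
    [90,-75,0],
    [120,-100,0],
    [120,-100,0],
    [120,-100,0],
    [120,-100,0],
    [120,-100,0],
  ],
  twist=[
    [0,0,-7],
    [0,0,-14],
    [0,0,-21],
    [0,0,-28],
    [0,0,-35],
    [0,0,-42],
    [0,0,-49],
    [0,0,-56],
  ],
)

```text
time_s: 2.25
tcp_pos: [0.5901, 0.0136, 0.321]
tool_rot: [0.822, 0.569, -0.0, -0.0]
contact_force: [0.3, -0.6, 0.2]
width: 0.0001
finger_force: 0.0
```

>>> step_arm(
  translation=[
    [0,0,20],
    [0,0,50],
    [0,0,80],
    [0,0,115],
    [0,0,150],
    [0,0,185],
    [0,0,205],
    [0,0,215],
  ],
  twist=[
    [0,0,-7],
    [0,0,-13],
    [0,0,-13],
    [0,0,-13],
    [0,0,-13],
    [0,0,-13],
    [0,0,-13],
    [0,0,-13],
  ],
)

```text
time_s: 2.92
tcp_pos: [0.5876, 0.0133, 0.1029]
tool_rot: [0.755, 0.656, -0.002, -0.002]
contact_force: [-1.1, 0.7, 0.5]
width: -0.0002
finger_force: 0.0
```

Run:
```python
from h import *
d=imaging.get_image("side");e=imaging.get_image("top")
a=cv2.resize(d["img"][130:250,270:390],None,fx=4.5,fy=4.5,interpolation=cv2.INTER_CUBIC)
b=cv2.resize(e["img"][170:260,285:385],(260,234),interpolation=cv2.INTER_CUBIC)
o=np.zeros((540,800,3),np.uint8);o[:,:540]=a;o[:234,540:]=b
cv2.imwrite("pics/s2.png",o[:,:,::-1])
s=arm.get_state();print(s["tcp_pos"],s["tool_rot"],s["contact_force"])
```

```text
[0.58877409 0.01322605 0.10457756] [ 0.75474966  0.65600998 -0.00130868 -0.00146681] [ 0.23878806 -0.01174431  0.57999155]
```

View pics/s2.png

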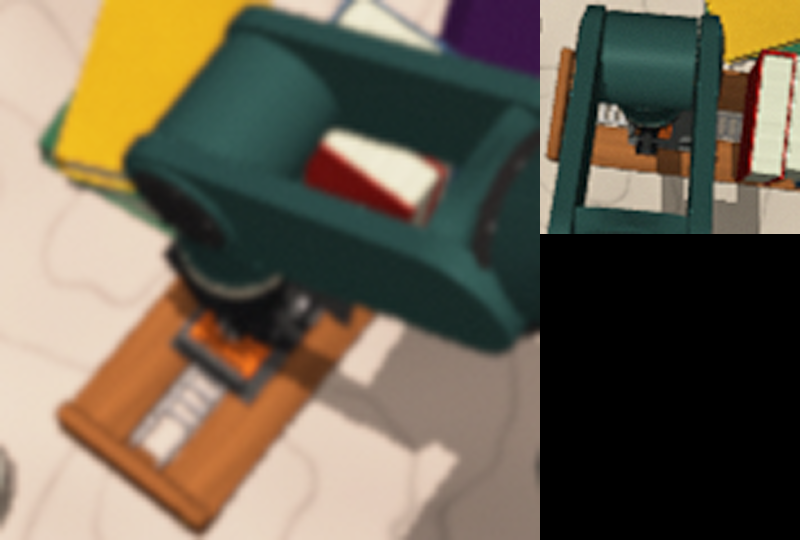

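The closed fingers hang above the pad (about (235,345) in the side part) and nothing is touched. Now I press.

>>> step_arm(
  translation=[
    [0,0,12],
    [0,0,24],
    [0,0,33],
    [0,0,38],
    [0,0,42],
    [0,0,46],
    [0,0,48],
    [0,0,48],
  ],
  twist=[
    [0,0,0],
    [0,0,0],
    [0,0,0],
    [0,0,0],
    [0,0,0],
    [0,0,0],
    [0,0,0],
    [0,0,0],
  ],
)

```text
time_s: 3.68
tcp_pos: [0.5909, 0.0131, 0.0589]
tool_rot: [0.755, 0.656, 0.001, 0.0]
contact_force: [-0.9, 0.4, 4.8]
width: 0.0
finger_force: 2.6
```

>>> step_arm(
  translation=[
    [0,0,1],
    [0,0,2],
    [0,0,3],
    [0,0,4],
    [0,0,4],
    [0,0,4],
    [0,0,4],
    [0,0,4],
  ],
  twist=[
    [0,0,0],
    [0,0,0],
    [0,0,0],
    [0,0,0],
    [0,0,0],
    [0,0,0],
    [0,0,0],
    [0,0,0],
  ],
)

```text
time_s: 4.35
tcp_pos: [0.591, 0.0132, 0.0567]
tool_rot: [0.755, 0.656, 0.001, 0.001]
contact_force: [-4.1, 0.5, 18.7]
width: -0.0
finger_force: 9.0
```

>>> step_arm(
  translation=[
    [4,0,0],
    [8,0,0],
    [13,0,0],
    [19,0,0],
    [26,0,0],
    [33,0,0],
    [40,0,0],
    [46,0,0],
  ],
  twist=[
    [0,0,0],
    [0,0,0],
    [0,0,0],
    [0,0,0],
    [0,0,0],
    [0,0,0],
    [0,0,0],
    [0,0,0],
  ],
)

```text
time_s: 5.02
tcp_pos: [0.5972, 0.0583, 0.0567]
tool_rot: [0.755, 0.656, 0.0, 0.001]
contact_force: [-5.3, -3.2, 18.0]
width: 0.0001
finger_force: 8.9
```

>>> step_arm(
  translation=[
    [5,0,0],
    [10,0,0],
    [15,0,0],
    [20,0,0],
    [25,0,0],
    [29,0,0],
    [32,0,0],
    [34,0,0],
  ],
  twist=[
    [0,0,0],
    [0,0,0],
    [0,0,0],
    [0,0,0],
    [0,0,0],
    [0,0,0],
    [0,0,0],
    [0,0,0],
  ],
)

```text
time_s: 5.68
tcp_pos: [0.6019, 0.0923, 0.0567]
tool_rot: [0.755, 0.656, 0.0, 0.001]
contact_force: [-4.4, -2.5, 18.1]
width: -0.0
finger_force: 8.8
```

>>> step_arm(
  translation=[
    [1,0,0],
    [2,0,0],
    [3,0,0],
    [4,0,0],
    [5,0,0],
    [6,0,0],
    [7,0,0],
    [8,0,0],
  ],
  twist=[
    [0,0,0],
    [0,0,0],
    [0,0,0],
    [0,0,0],
    [0,0,0],
    [0,0,0],
    [0,0,0],
    [0,0,0],
  ],
)

```text
time_s: 6.35
tcp_pos: [0.6027, 0.0988, 0.0566]
tool_rot: [0.754, 0.656, -0.0, 0.001]
contact_force: [-5.4, -9.1, 17.4]
width: 0.0003
finger_force: 8.9
```

>>> step_arm(
  translation=[
    [1,0,0],
    [2,0,0],
    [3,0,0],
    [3,0,0],
    [3,0,0],
    [3,0,0],
    [3,0,0],
    [3,0,0],
  ],
  twist=[
    [0,0,0],
    [0,0,0],
    [0,0,0],
    [0,0,0],
    [0,0,0],
    [0,0,0],
    [0,0,0],
    [0,0,0],
  ],
)

```text
time_s: 7.02
tcp_pos: [0.6033, 0.1005, 0.0566]
tool_rot: [0.754, 0.656, -0.001, 0.002]
contact_force: [-4.5, -10.7, 17.7]
width: -0.0003
finger_force: 8.7
```

Run:
```python
from h import *
d=imaging.get_image("side")
a=cv2.resize(d["img"][130:250,270:390],None,fx=4.5,fy=4.5,interpolation=cv2.INTER_CUBIC)
cv2.imwrite("pics/s3.png",a[:,:,::-1])
```

```text
(no output)
```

View pics/s3.png

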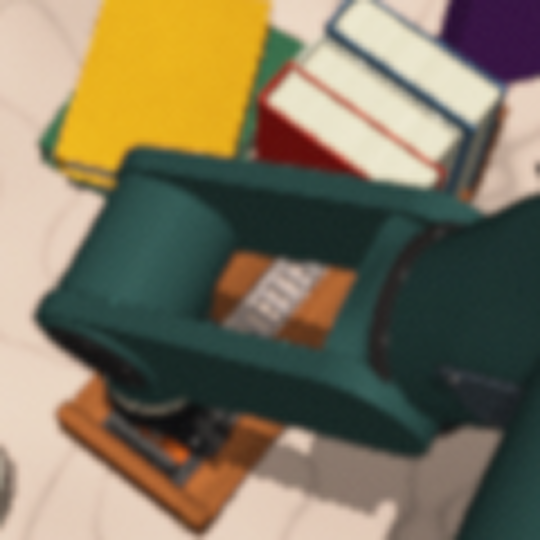

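>>> step_arm(
  translation=[
    [1,0,0],
    [2,0,0],
    [3,0,0],
    [4,0,0],
    [5,0,0],
    [6,0,0],
    [6,0,0],
    [6,0,0],
  ],
  twist=[
    [0,0,0],
    [0,0,0],
    [0,0,0],
    [0,0,0],
    [0,0,0],
    [0,0,0],
    [0,0,0],
    [0,0,0],
  ],
)

```text
time_s: 7.73
tcp_pos: [0.6049, 0.1066, 0.0566]
tool_rot: [0.754, 0.656, -0.0, 0.002]
contact_force: [-3.5, -9.0, 15.6]
width: -0.0
finger_force: 7.8
```

>>> step_arm(
  translation=[
    [1,0,0],
    [2,0,0],
    [3,0,0],
    [4,0,0],
    [4,0,0],
    [4,0,0],
    [4,0,0],
    [4,0,0],
  ],
  twist=[
    [0,0,0],
    [0,0,0],
    [0,0,0],
    [0,0,0],
    [0,0,0],
    [0,0,0],
    [0,0,0],
    [0,0,0],
  ],
)

```text
time_s: 8.4
tcp_pos: [0.6051, 0.1078, 0.0566]
tool_rot: [0.754, 0.657, -0.002, 0.003]
contact_force: [-4.5, -19.6, 16.5]
width: -0.0001
finger_force: 14.1
```

>>> step_arm(
  translation=[
    [-1,0,-2],
    [-2,0,-6],
    [-2,0,-10],
    [-2,0,-15],
    [-2,0,-20],
    [-2,0,-28],
    [-3,0,-42],
    [-4,0,-60],
  ],
  twist=[
    [0,0,0],
    [0,0,0],
    [0,0,0],
    [0,0,0],
    [0,0,0],
    [0,0,0],
    [0,0,0],
    [0,0,0],
  ],
)

```text
time_s: 9.07
tcp_pos: [0.6024, 0.1086, 0.1135]
tool_rot: [0.755, 0.656, -0.001, -0.001]
contact_force: [0.6, 0.1, -0.7]
width: -0.0002
finger_force: 0.0
```

>>> step_arm(
  translation=[
    [0,0,-30],
    [0,0,-60],
    [0,0,-95],
    [0,0,-130],
    [0,0,-165],
    [0,0,-200],
    [-2,0,-220],
    [-2,0,-220],
  ],
  twist=[
    [0,0,0],
    [0,0,0],
    [0,0,0],
    [0,0,0],
    [0,0,0],
    [0,0,0],
    [0,0,0],
    [0,0,0],
  ],
)

```text
time_s: 9.73
tcp_pos: [0.6061, 0.1071, 0.3406]
tool_rot: [0.755, 0.656, 0.004, 0.003]
contact_force: [0.8, -0.2, 0.5]
width: 0.0002
finger_force: 0.0
```

>>> step_arm(
  translation=[
    [0,-25,0],
    [0,-60,0],
    [0,-95,0],
    [0,-130,0],
    [0,-160,0],
    [0,-180,0],
    [0,-180,0],
    [0,-180,0],
  ],
  twist=[
    [0,0,0],
    [0,0,0],
    [0,0,0],
    [0,0,0],
    [0,0,0],
    [0,0,0],
    [0,0,0],
    [0,0,0],
  ],
)

```text
time_s: 10.4
tcp_pos: [0.424, 0.1323, 0.3341]
tool_rot: [0.754, 0.656, 0.0, 0.0]
contact_force: [0.9, -0.6, 0.4]
width: 0.0001
finger_force: 0.0
```

Run:
```python
from h import *
rs=[];o=np.zeros((560,800,3),np.uint8)
for n,w,x in(("top",(290,190,350,240),0),("side",(285,195,340,240),400)):
    d=imaging.get_image(n)
    c=(275,170,415,250) if n=="top" else (270,120,390,250)
    a=d["img"][c[1]:c[3],c[0]:c[2]];k=400/a.shape[1];a=cv2.resize(a,None,fx=k,fy=k,interpolation=cv2.INTER_CUBIC);o[:a.shape[0],x:x+400]=a
    try:
        p,s=pad(d,w);print(n,p,s,onz(d,*p,.065));rs.append(ray(d,*p))
    except Exception as e:print(e)
print(tri(rs)); s=arm.get_state();print(s["tcp_pos"],s["contact_force"])
cv2.imwrite("pics/e.png",o[:,:,::-1])
```

```text
top [304.28481013 210.25316456] [  7  12  15  18 158] [0.60163275 0.09251298 0.065     ]
side [306.64044944 222.51123596] [ 13  19  18  18 178] [0.6029806  0.09442651 0.065     ]
[0.60317913 0.09300986 0.05888657]
[0.42583705 0.13214186 0.33422464] [-0.48281698  0.92642817  0.42273157]
```

View pics/e.png

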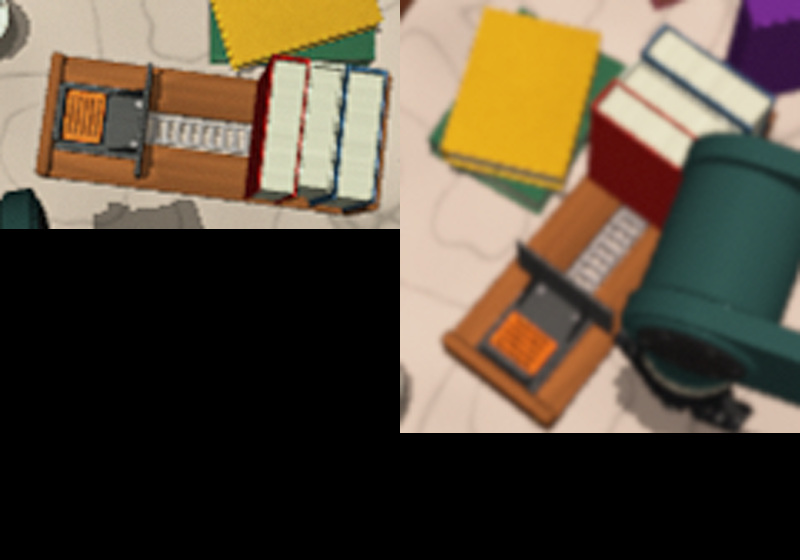

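The sliding end rests against the end stop, with its foot's rear edge touching the stop at about (60,115) in the top crop. The pad is free and the books are upright and in place. The arm is clear with no contact force.

```bash
python3 -c "
from cell import job
print(job.close_job())"
```

```text
the job is handed in; nothing more can be done
None
```

I pressed the pad fully down, pushed the sliding end back until it stopped against the wooden end stop, and released the pad; I handed the job in at about 10.5 s of the 38 s, though no verdict came back and the cameras were too coarse to confirm the pad's last millimetres of spring-back.

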